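# Clamp a laminate sample with the removable crank

## Task

Fit the loose crank fully home on the square shaft of the sample clamp and wind it clockwise until the jaw holds the green sample firmly against the fence, about 45 N and never hard enough to crush its edge. Work the jaw only with the crank, do not touch the sample with the gripper, leave the other things alone, then let go and leave the crank on its shaft.

Things in the scene. Friction and masses are not known exactly. Their poses are not given: they have to be found in the camera images.
- clamp: sample clamp, fixed: aluminium bed 130 x 400 x 30 mm (x, y, z), a blue gearbox 88 x 88 mm, 60 mm high, at its -y end, and a steel fence (stop bar) 120 mm wide, 26 mm tall across its +y end. Where the fence is bolted varies: its inner face is 150 to 178 mm from the origin along y, so how far to wind is found by feel. Origin: centre of the bed's underside; z up, the jaw closes along +y
- shaft: upright square steel shaft end on the gearbox, 14 x 14 mm, 25 mm long (last 4 mm a nose 11 x 11 mm), above a round collar 34 mm across that turns with it. Origin: on its axis at the collar's top, 64 mm above the table; z up, x and y square to the flats, turning with it. Clockwise from above closes the jaw, 50 mm per turn. It drags with 0.4 N m, about 5.7 N at the crank's handle, and stays where left
- jaw: black rubber pressure plate of the moving jaw, 100 x 6 x 26 mm (x, y, z), carried on springs (15 N per mm, 6 mm stroke) by a dark steel block driven along the clamp's y by the shaft only. Origin: bottom centre of its +y face, which pushes the sample along the bed to the fence. Each newton of clamping adds about 0.11 N at the crank's handle. Firm is about 45 N (20 to 70); 80 N crushes the edge
- sample: green-faced chipboard sample 110 x 120 x 18 mm (x, y, z), 0.18 kg, lying flat and loose on the bed between jaw and fence. Origin: centre of its underside. Once it touches both, the clamping force grows by 10 to 15 N per millimetre of jaw travel, so by some 50 N in a tenth of a turn
- crank: removable steel crank, 0.43 kg, socket down on the table: hub 32 x 32 x 40 mm with a square socket 15.4 mm wide, 28 mm deep in its underside; flat arm 18 mm wide, 11 mm thick, level with the underside, from the hub along +x to 82 mm; upright red handle. Origin: centre of the socket's mouth; z up. Fits in any quarter turn; fully home, its underside rests on the collar
- handle (a point): mid-height point on the axis of the crank's red handle: a freely revolving cylinder 20 mm in diameter and 46 mm tall, 70 mm from the crank's axis along the crank's x; this point is 37 mm above the crank's underside
- jar: small closed jar, 52 mm across, 75 mm tall, bystander; origin under its centre
- tweezers: steel tweezers 120 mm long, 8 mm thick, lying flat, bystander; origin under their middle
- chip: small oak-coloured sample 90 x 70 x 18 mm, bystander; origin under its centre
- bottle: bottle, 60 mm across, 150 mm tall, bystander; origin under its centre
- dish_a: glass test dish with a white paper disc, 56 mm across, 14 mm tall, bystander; origin under its centre
- dish_b: glass test dish with a white paper disc, 56 mm across, 14 mm tall, bystander; origin under its centre
- dish_c: glass test dish with a white paper disc, 56 mm across, 14 mm tall, bystander; origin under its centre
Not all that is in view belongs to the job. What is shaped like the crank but brown or yellow is not meant.

How it is judged (in metres and radians):
On the way, in this order (a step that is already met when the one before it is completed fails the run):
1. the crank sits fully home on the square shaft (z of crank in the frame of shaft below 0.004 m and horizontal distance between crank and shaft below 0.004 m and angle between the z axis of crank and the z axis of shaft, either way round below 0.08 rad), for 0.2 s.
2. with the crank on the shaft, the jaw clamps the sample against the fence with more than 20 N (all of step 1 and contact force between jaw and sample above 20 N), for 0.2 s.
At the end, for the whole second after the job is handed in: the crank is fully home on the shaft (underside within 4 mm of the collar, axes within 4 mm and 0.08 rad) and at rest; the jaw presses the sample with 20 to 70 N against the fence; the sample lies flat (0.04 rad), square to the jaw (0.03 rad) and at rest (all of step 2 and contact force between jaw and sample below 70 N and angle between the y axis of sample and the y axis of clamp, either way round below 0.03 rad and angle between sample's own z axis and vertical below 0.04 rad and linear speed of crank below 0.01 m/s and linear speed of sample below 0.005 m/s); the robot touches nothing.
It fails at once if the sample is pressed by the jaw with more than 80 N (contact force between jaw and sample above 80 N).
It fails at once if the robot touches the sample or the jaw (contact force between any of the fingers, the arm and sample above 1 N or contact force between any of the fingers, the arm and jaw above 1 N).
It fails at once if another thing on the table is moved by more than 20 mm (distance of any of dish_a, dish_b, dish_c, jar, tweezers, chip, bottle from where it was at the start of the episode above 0.02 m).
It also fails if it takes over 70 s, if anything falls off the work surface, if the arm or the gripper's body presses on something with over 40 N, if the wrist force passes 120 N, or if a joint passes its speed limit or range.

## Robot

A 6-joint arm with a two-finger parallel gripper is mounted at the origin on the work surface. World frame = base frame: x ahead of the robot, y to its left, z up, the work surface at z = 0. Lengths are in mm, angles in rad, forces in N, time in s.
With the tool pointing down it reaches from about 375 to 925 mm from the base axis. Payload 5.7 kg.
Tool frame: the origin (TCP) lies between the finger pads; the fingertips stand 25 mm ahead of it and the grasp point (between the pads) lies 6 mm ahead of it; z points along the fingers, y is the line along which they close (so a half turn about z gives the same grasp; the last joint's range is limited). The gripper opens to 85 mm and grips with 20 to 120 N. Pads are 22 mm wide; open, the fingers measure 114 mm over their backs; the gripper's body (76 mm by 85 mm) begins 54 mm behind the grasp point. The pads swing forward as they close: fully open they stand 13 mm farther back than shut.
Start: joints at [1.088, 0.359, 1.51, -0, 1.272, -0.115], TCP at [215.73, 559.845, 256.267] pointing down, gripper open.
Joint ranges: [-2.97, 2.97], [-1.01, 2.36], [0.21, 2.38], [-0.96, 4.11], [0.2, 2.71], [-2.98, 2.98]. Speed limits (rad/s): [2.39, 2.39, 3.14, 3.14, 3.14, 3.14].

## Interface

Orientations are given as a unit quaternion [w, x, y, z].
In Python, from bench import ctrl gives the robot as it stands. The module is installed in compiled form; this text tells all that it offers.
- The arm moves only by the tool move_arm, never from a script. Its argument "motion" is a list of rows, each an object of numbers: "x", "y", "z": the shift along the tool's x, y, z scaled (see below); "twist": the turn about the tool's z scaled (see below); "fingers": the gripper's target within -1 to 1 (shut at 1, half-way at 0, fully open at -1). A call has 1 to 5 rows; each row is the pose to reach, as a shift and turn from the pose commanded when the call began, along the tool's axes at that moment; what a row does not reach only later rows make up. The controller multiplies each number of a shift by 0.8 m and each number of a turn by pi/2 rad. A row lasts 1/8 s, in which the tool goes at most 62.5 mm and 10.7 degrees, less where a joint would pass 70% of its speed; a pose out of reach is approached as far as the arm can. A call with a number of a shift or a turn outside -1 to 1 is refused whole. A call with a gripper value outside its range is refused whole. The fingers move at their own pace and stop on an object; "newtons" is the grip in N (left out, the last holds). Time passes only in rows, so rows that repeat a pose let the fingers close. It gives the time, the measured TCP pose, the force, the opening and the grip force at its end, in the units of the state.
- ctrl.observe(): the state, without advancing time (a new reading comes with each control period).
- ctrl.camera(name): name is "scene" or "top" or "wrist"; returns a dict with "image" (480x640x3 uint8, red, green, blue), "fx", "fy", "cx", "cy" (pixels), "R" (3x3) and "t" (3): a world point X has camera coordinates R X + t. Camera axes: x right, y down, z forward; pixel columns grow to the right and rows downward; lengths in mm; the calibration is good to about 2 mm. A picture is of the moment at which its call begins. There is no depth.
- ctrl.close_job(): hands the job in; it is judged then, once.
The state is a dict: "t": time; "q": joint angles; "dq": joint speeds; "tau": joint torques, N m; "ee_pos": TCP position; "tcp_rot": TCP orientation; "force": force on the tool from outside, world axes, zero at the start; "torque": the same for the moment, N m; "width": opening from 0.0 (shut) to 1.0 (fully open); "grip_force": force on a finger pad.
Only numpy, scipy, OpenCV 4.12 (cv2) and the standard library are available. Lean on these libraries where they do the work, as an engineer would, in place of code of your own. Each camera call takes 0.05 s, during which the arm holds its last target. There are 200 camera calls.

## Working session

There is one attempt and no reset: what is moved stays moved. The work goes in short steps, Python scripts to look and compute and a tool call to move; the robot and the scene stay as the last step left them, time stands still between calls to the robot, and variables do not carry over. Pictures are saved under pics/ and viewed, at most 10 in all, crops included, and the job is handed in when it is done.

Besides the shell and the picture viewer there is one more tool, called after ">>>" by a JSON object that holds its "fn" and its "kwargs". move_arm: Moves the arm, as the interface text tells. Shifts and turns lie within -1 to 1; 1 stands for 0.8 m of shift or pi/2 rad of turn. Its arguments: {"type":"object","properties":{"motion":{"type":"array","items":{"type":"object","properties":{"x":{"type":"number"},"y":{"type":"number"},"z":{"type":"number"},"twist":{"type":"number"},"fingers":{"type":"number"}}}},"newtons":{"type":"number"}},"required":["motion"]}

```bash
mkdir -p pics; cat > h.py <<'E'
from bench import ctrl
import numpy as np, cv2
def grab(n,f=None):
    c=ctrl.camera(n)
    if f: cv2.imwrite('pics/'+f,cv2.cvtColor(c['image'],cv2.COLOR_RGB2BGR))
    np.savez('pics/'+n+'.npz',**{k:np.array(v) for k,v in c.items()})
    return c
def load(n): return dict(np.load('pics/'+n+'.npz'))
def ray(c,u,v,z):
    R=np.array(c['R']);t=np.array(c['t'])
    o=-R.T@t; d=R.T@np.array([(u-c['cx'])/c['fx'],(v-c['cy'])/c['fy'],1])
    return o+d*(z-o[2])/d[2]
def proj(c,X):
    p=np.array(c['R'])@np.array(X,float)+np.array(c['t']); return [c['fx']*p[0]/p[2]+c['cx'],c['fy']*p[1]/p[2]+c['cy']]
def st():
    s=ctrl.observe(); print({k:np.round(s[k],3).tolist() for k in('t','q','ee_pos','tcp_rot','force','torque','width','grip_force')})
    return s
E
python3 -c "
from h import *
a=grab('top','top0.png');b=grab('scene','scene0.png');st()
print(a['R'],a['t'],a['fx'])"
```

```text
{'t': 0.1, 'q': [1.088, 0.359, 1.511, 0.0, 1.273, -0.115], 'ee_pos': [215.477, 559.353, 255.523], 'tcp_rot': [-0.0, 0.183, 0.983, -0.001], 'force': [0.178, 0.056, -0.476], 'torque': [0.011, -0.008, -0.001], 'width': 1.0, 'grip_force': 0.0}
[[ 0.01046391 -0.99978915 -0.01766796]
 [-0.99761419 -0.00923213 -0.06841562]
 [ 0.06823808  0.0183417  -0.99750045]] [  55.05325575  515.03587322 1252.82023908] 520.1332972852338
```

View pics/top0.png

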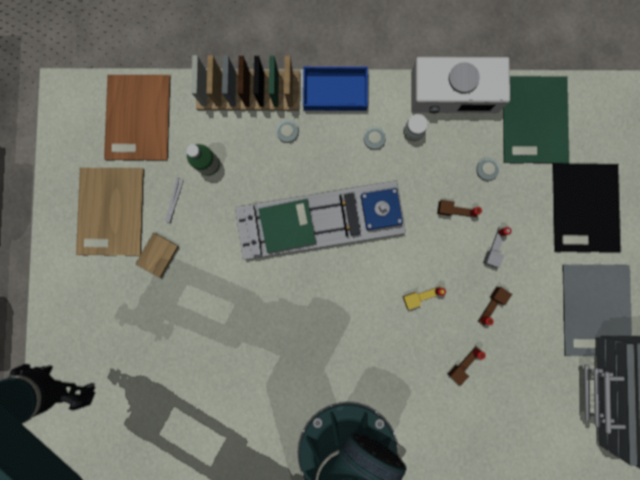

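View pics/scene0.png

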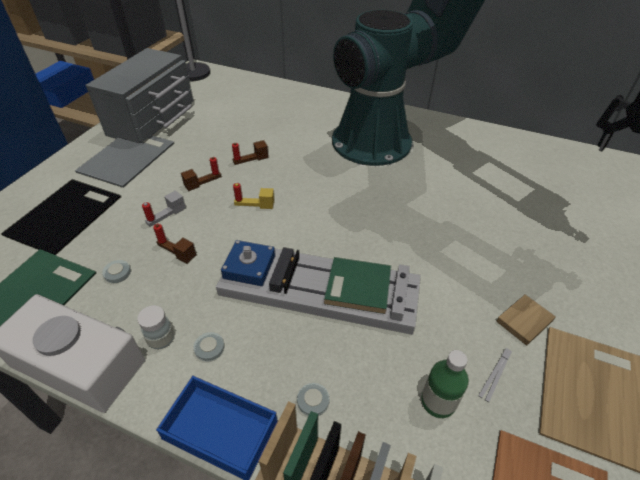

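The top view shows the steel crank (hub about (494,255), red handle (505,231)), the shaft about (382,208), and the clamp running from (404,208) left to (240,232). The brown and yellow cranks are decoys.

```bash
python3 -c "
from h import *
a=load('top');b=load('scene')
for n,u,v,z in [('hub',494,257,40),('handle',505,231,60),('shaft',382,208,89),('fence end c',247,232,40),('browncrank handle',476,211,60),('brown hub',444,207,40),('b2hub',500,295,40),('jar',417,122,75),('dishc',487,168,14)]: print(n,ray(a,u,v,z).round())
for n,u,v,z in [('hub',174,200,40),('handle',147,206,60),('shaft',246,249,89)]: print(n,ray(b,u,v,z).round())
im=a['image'][150:310,340:540]; cv2.imwrite('pics/c1.png',cv2.resize(im[:,:,::-1],(800,640),interpolation=cv2.INTER_CUBIC)[:600])
"
```

```text
hub [ 471. -345.   40.]
handle [ 532. -365.   60.]
shaft [580. -74.  89.]
fence end c [526. 246.  40.]
browncrank handle [ 579. -298.   60.]
brown hub [ 590. -227.   40.]
b2hub [ 381. -358.   40.]
jar [ 787. -157.   75.]
dishc [ 691. -338.   14.]
hub [ 481. -335.   40.]
handle [ 540. -361.   60.]
shaft [589. -72.  89.]
```

View pics/c1.png

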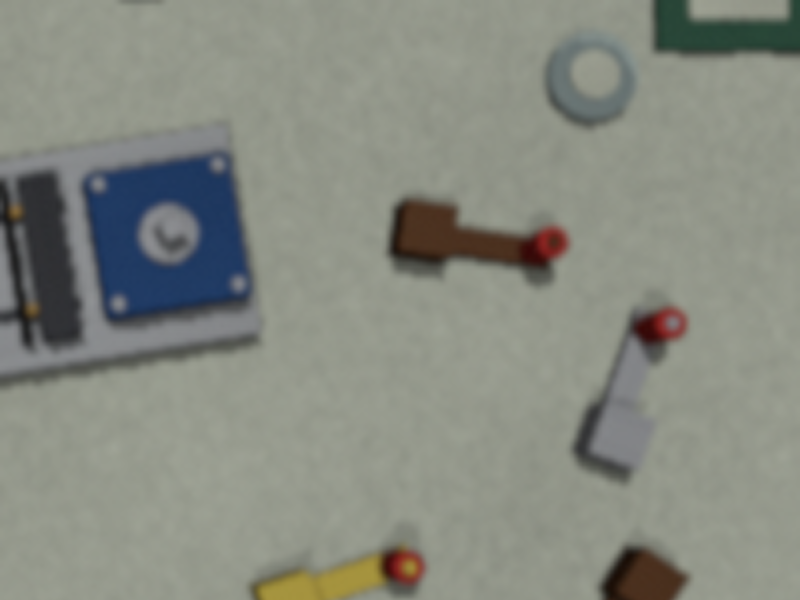

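The crop confirms the steel crank: hub at about full-frame (495,260), handle (508,231). The collar is at (382,208). Tool yaw already suits the hub faces, so I go there now.

>>> {"fn": "move_arm", "kwargs": {"motion": [{"x":-0.49,"y":-0.426,"fingers":-1},{"x":-0.49,"y":-0.426,"fingers":-1},{"x":-0.49,"y":-0.426,"fingers":-1},{"x":-0.49,"y":-0.426,"fingers":-1},{"x":-0.49,"y":-0.426,"fingers":-1}]}}

```text
invalid input
```

>>> {"fn": "move_arm", "kwargs": {"motion": [{"x":-0.197,"y":-0.17},{"x":-0.197,"y":-0.17},{"x":-0.197,"y":-0.17},{"x":-0.197,"y":-0.17}]}}

```text
invalid input
```

>>> {"fn": "move_arm", "kwargs": {"motion": [{"x":-0.217,"y":-0.506},{"x":-0.217,"y":-0.506},{"x":-0.217,"y":-0.506},{"x":-0.217,"y":-0.506},{"x":-0.217,"y":-0.506}]}}

```text
invalid input
```

>>> {"fn": "move_arm", "kwargs": {"motion": [{"x":-0.063,"y":-0.147},{"x":-0.063,"y":-0.147},{"x":-0.063,"y":-0.147},{"x":-0.063,"y":-0.147}]}}

```text
invalid input
```

```bash
cat >> h.py <<'E'
from scipy.spatial.transform import Rotation as Ro
def rot(s): return Ro.from_quat(np.array(s['tcp_rot'])[[1,2,3,0]]).as_matrix()
def go(s,P):
    d=rot(s).T@(np.array(P)-s['ee_pos'])/800; print('shift',d.round(4), 'toolx ang',np.degrees(np.arctan2(rot(s)[1,0],rot(s)[0,0])))
E
python3 -c "
from h import *
s=st();go(s,[476,-340,256]);w=grab('wrist','w1.png')
print(-w['R'].T@w['t'],w['R'][2], proj(w,[476,-340,40]))"
```

```text
{'t': 0.1, 'q': [1.088, 0.359, 1.511, 0.0, 1.273, -0.115], 'ee_pos': [215.477, 559.353, 255.523], 'tcp_rot': [-0.0, 0.183, 0.983, -0.001], 'force': [0.178, 0.056, -0.476], 'torque': [0.011, -0.008, -0.001], 'width': 1.0, 'grip_force': 0.0}
shift [-7.081e-01 -9.319e-01  8.000e-04] toolx ang 158.92622952732896
[140.54519821 587.25439395 373.71966564] [ 0.29083958 -0.11358839 -0.95000527] [np.float64(-169.63792122496017), np.float64(566.948080484004)]
```

View pics/w1.png

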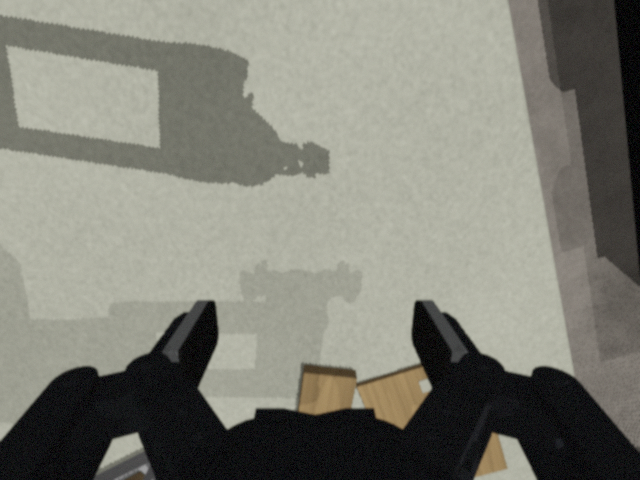

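The wrist view shows bare table, the chip at (330,390) and the gripper fingers at the bottom. All four moves were refused, so I'll give every key in each row.

>>> {"fn": "move_arm", "kwargs": {"motion": [{"x":-0.49,"y":-0.426,"z":0,"twist":0,"fingers":-1},{"x":-0.49,"y":-0.426,"z":0,"twist":0,"fingers":-1},{"x":-0.49,"y":-0.426,"z":0,"twist":0,"fingers":-1},{"x":-0.49,"y":-0.426,"z":0,"twist":0,"fingers":-1},{"x":-0.49,"y":-0.426,"z":0,"twist":0,"fingers":-1}]}}

```text
t: 0.78
ee_pos: [362.6, 281.9, 256.3]
tcp_rot: [0.0, 0.183, 0.983, 0.0]
force: [1.0, 1.3, 0.8]
width: 1.0
grip_force: 0.0
```

```bash
python3 -c "
from h import *
s=st();go(s,[460,100,256]);go(s,[476,-340,256])"
```

```text
{'t': 0.775, 'q': [0.51, 0.154, 1.8, -0.0, 1.187, -0.693], 'ee_pos': [362.612, 281.936, 256.291], 'tcp_rot': [0.0, 0.183, 0.983, 0.0], 'force': [1.006, 1.252, 0.773], 'torque': [-0.03, -0.007, -0.012], 'width': 1.0, 'grip_force': 0.0}
shift [-0.1953 -0.1685  0.0004] toolx ang 158.95505873729218
shift [-4.115e-01 -6.747e-01  4.000e-04] toolx ang 158.95505873729218
```

>>> {"fn": "move_arm", "kwargs": {"motion": [{"x":-0.411,"y":-0.675,"z":0,"twist":0,"fingers":-1},{"x":-0.411,"y":-0.675,"z":0,"twist":0,"fingers":-1},{"x":-0.411,"y":-0.675,"z":0,"twist":0,"fingers":-1},{"x":-0.411,"y":-0.675,"z":0,"twist":0,"fingers":-1},{"x":-0.411,"y":-0.675,"z":0,"twist":0,"fingers":-1}]}}

```text
t: 1.4
ee_pos: [417.7, -25.8, 256.5]
tcp_rot: [0.0, 0.183, 0.983, 0.0]
force: [1.1, 0.0, -0.4]
width: 0.997
grip_force: 0.0
```

>>> {"fn": "move_arm", "kwargs": {"motion": [{"x":-0.208,"y":-0.341,"z":0,"twist":0,"fingers":-1},{"x":-0.208,"y":-0.341,"z":0,"twist":0,"fingers":-1},{"x":-0.208,"y":-0.341,"z":0,"twist":0,"fingers":-1},{"x":-0.208,"y":-0.341,"z":0,"twist":0,"fingers":-1},{"x":-0.208,"y":-0.341,"z":0,"twist":0,"fingers":-1}]}}

```text
t: 2.02
ee_pos: [473.6, -333.3, 256.1]
tcp_rot: [-0.0, 0.183, 0.983, 0.0]
force: [1.4, 0.0, 0.0]
width: 1.001
grip_force: 0.0
```

```bash
python3 -c "
from h import *
s=st();go(s,[476,-340,256]);w=grab('wrist','w2.png')
print(proj(w,[476,-340,40]),proj(w,[536,-363,60]))"
```

```text
{'t': 2.025, 'q': [-0.733, 0.329, 1.557, 0.0, 1.256, -1.935], 'ee_pos': [473.586, -333.274, 256.105], 'tcp_rot': [-0.0, 0.183, 0.983, 0.0], 'force': [1.424, 0.027, 0.014], 'torque': [0.038, -0.063, 0.016], 'width': 1.001, 'grip_force': 0.0}
shift [-0.0058 -0.0068  0.0001] toolx ang 158.8988293382486
[np.float64(310.1764845641335), np.float64(212.43383318165556)] [np.float64(310.2841731767422), np.float64(278.43054216153746)]
```

View pics/w2.png

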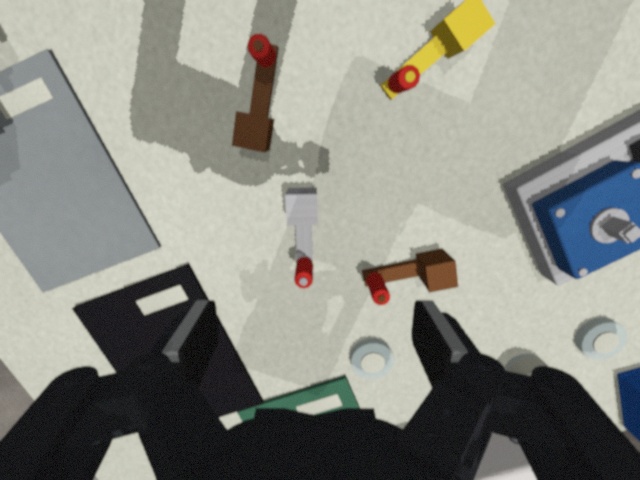

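The steel crank's hub top is centred around (301,206), with its handle top at (303,281). The shaft tip is at the right edge, about (628,233). Next I refine with masks.

```bash
python3 -c "
from h import *
w=load('wrist');im=w['image'];hsv=cv2.cvtColor(im,cv2.COLOR_RGB2HSV)
print(hsv[200,300],hsv[235,303],hsv[216,301],hsv[200,340],hsv[188,301],hsv[281,303])
m=np.zeros(im.shape[:2],np.uint8);x0,y0=265,170
roi=hsv[y0:265,x0:345]
ref=im[200:212,293:309].reshape(-1,3).mean(0);tab=im[190:230,330:345].reshape(-1,3).mean(0);print(ref,tab)
b=(im[y0:265,x0:345].astype(float)); k=((b[:,:,2]-b[:,:,1])>-4).astype(np.uint8)
print('\n'.join(''.join('#' if q else '.' for q in r) for r in k[8:75:2,5:75]))
for z,u,v in [(40,301,206),(60,303,281)]: print(ray(w,u,v,z))
"
```

```text
[120   1 171] [150   2 169] [105   3 173] [ 34  20 181] [  0   5 102] [  0   0 169]
[172.984375   172.03125    173.26041667] [185.51166667 186.62833333 172.85833333]
......................................................................
......................................................................
......................................................................
......................................................................
......................................................................
...................#.######.#.##.###.########.........................
..................############################........................
.................#############################........................
................###############################.......................
...............################################.......................
...............################################.......................
...............################################.......................
................###############################.......................
...........
[... 867 characters left out ...]
###############.............................
..........................###############.............................
..........................###############.............................
..........................###############.............................
..........................###############.............................
..........................################............................
..........................################............................
..........................################............................
..........................################............................
[ 466.42589778 -346.23035704   40.        ]
[ 536.01130582 -371.0041309    60.        ]
```

>>> {"fn": "move_arm", "kwargs": {"motion": [{"x":0.0006,"y":-0.018,"z":0.0,"twist":0,"fingers":-1},{"x":0.0006,"y":-0.018,"z":0.277,"twist":0,"fingers":-1},{"x":0.0006,"y":-0.018,"z":0.277,"twist":0,"fingers":-1},{"x":0.0006,"y":-0.018,"z":0.277,"twist":0,"fingers":-1},{"x":0.0006,"y":-0.018,"z":0.277,"twist":0,"fingers":-1}]}}

```text
t: 2.7
ee_pos: [465.7, -341.4, 31.9]
tcp_rot: [-0.002, 0.182, 0.983, 0.002]
force: [-0.2, -1.0, 0.2]
width: 1.0
grip_force: 0.0
```

```bash
python3 -c "
from h import *
w=load('wrist');print(ray(w,628,233,89),ray(w,611,226,64));s=st();go(s,[468,-346.5,34]);w=grab('wrist','w3.png')
for z,r in [(40,0),(60,70)]:
  print(proj(w,[468+r*.94,-346.5-r*.34,z]))
"
```

```text
[583.29394833 -79.0043861   89.        ] [586.33846964 -73.71191858  64.        ]
{'t': 2.7, 'q': [-0.752, 0.611, 1.752, 0.0, 0.784, -1.956], 'ee_pos': [465.721, -341.383, 31.905], 'tcp_rot': [-0.002, 0.182, 0.983, 0.002], 'force': [-0.218, -0.952, 0.222], 'torque': [-0.021, -0.055, -0.054], 'width': 1.0, 'grip_force': 0.0}
shift [-0.0049 -0.0049 -0.0027] toolx ang 158.98920552642923
[np.float64(307.0010630640269), np.float64(353.24213666426044)]
[np.float64(310.59688932771513), np.float64(535.610675441541)]
```

View pics/w3.png

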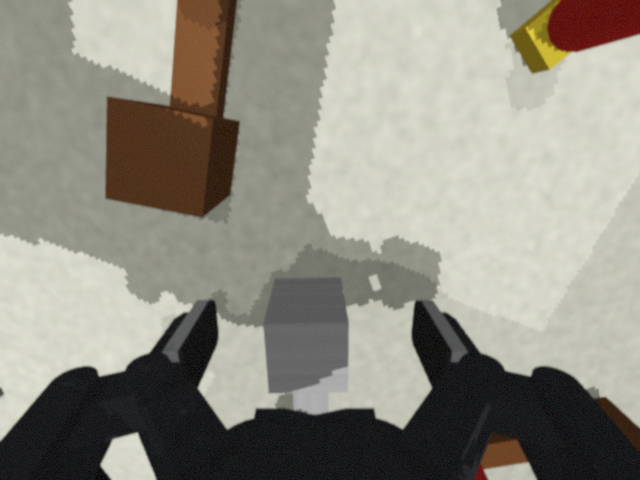

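The hub's top face spans (265-349, 323-392), centred about (307,357), within 1 mm of prediction. I let the arm settle and read the pose.

>>> {"fn": "move_arm", "kwargs": {"motion": [{"x":0,"y":0,"z":0,"twist":0,"fingers":-1},{"x":0,"y":0,"z":0,"twist":0,"fingers":-1}]}}

```text
t: 3.0
ee_pos: [469.1, -345.0, 36.7]
tcp_rot: [0.001, 0.183, 0.983, -0.001]
force: [0.3, -0.1, 0.7]
width: 1.0
grip_force: 0.0
```

>>> {"fn": "move_arm", "kwargs": {"newtons": 60, "motion": [{"x":-0.001,"y":-0.002,"z":0.005,"twist":0.0,"fingers":-1},{"x":-0.001,"y":-0.002,"z":0.005,"twist":0.0,"fingers":1},{"x":-0.001,"y":-0.002,"z":0.005,"twist":0.0,"fingers":1},{"x":-0.001,"y":-0.002,"z":0.005,"twist":0.0,"fingers":1},{"x":-0.001,"y":-0.002,"z":0.005,"twist":0.0,"fingers":1}]}}

```text
t: 3.62
ee_pos: [468.4, -346.2, 31.2]
tcp_rot: [0.0, 0.183, 0.983, 0.0]
force: [0.2, 1.9, 5.2]
width: 0.373
grip_force: 60.0
```

>>> {"fn": "move_arm", "kwargs": {"motion": [{"x":0,"y":0,"z":0,"twist":0,"fingers":1},{"x":0,"y":0,"z":0,"twist":0,"fingers":1},{"x":0,"y":0,"z":0,"twist":0,"fingers":1}]}}

```text
t: 4.0
ee_pos: [468.4, -346.2, 31.2]
tcp_rot: [0.0, 0.183, 0.983, 0.0]
force: [0.3, 1.4, 5.7]
width: 0.371
grip_force: 60.0
```

Gripped: the width matches the 32 mm hub. Next I lift, turn the crank toward the clamp's yaw, and carry it to a point just beyond the shaft, to look at the shaft with the wrist camera.

>>> {"fn": "move_arm", "kwargs": {"newtons": 100, "motion": [{"x":0,"y":0,"z":-0.08,"twist":0,"fingers":1},{"x":0,"y":0,"z":-0.161,"twist":0,"fingers":1},{"x":0,"y":0,"z":-0.161,"twist":0,"fingers":1},{"x":-0.05,"y":0.21,"z":-0.161,"twist":-0.344,"fingers":1},{"x":-0.1,"y":0.42,"z":-0.161,"twist":-0.344,"fingers":1}]}}

```text
t: 4.62
ee_pos: [538.1, -242.1, 157.6]
tcp_rot: [-0.001, -0.005, 1.0, 0.001]
force: [0.9, 0.1, -3.3]
width: 0.365
grip_force: 100.5
```

```bash
python3 -c "
from h import *
s=st();go(s,[664,-61,160])
a=load('top');b=load('scene')
# clamp yaw from blue gearbox
hsv=cv2.cvtColor(a['image'],cv2.COLOR_RGB2HSV);m=cv2.inRange(hsv,(100,120,40),(125,255,255));m[:180]=0;m[240:]=0;m[:,:350]=0;m[:,415:]=0
c=max(cv2.findContours(m,0,2)[0],key=cv2.contourArea);r=cv2.minAreaRect(c);print(r)
P=[ray(a,*q,60)[:2].round(1) for q in cv2.boxPoints(r)];print(P,np.mean(P,0))
for q in range(4): d=P[(q+1)%4]-P[q];print(np.degrees(np.arctan2(d[1],d[0])),np.hypot(*d))
"
```

```text
{'t': 4.625, 'q': [-0.54, 0.449, 1.638, -0.0, 1.058, -2.121], 'ee_pos': [538.098, -242.103, 157.647], 'tcp_rot': [-0.001, -0.005, 1.0, 0.001], 'force': [0.869, 0.099, -3.267], 'torque': [-0.052, 0.079, -0.005], 'width': 0.365, 'grip_force': 100.511}
shift [-0.1598  0.2247 -0.003 ] toolx ang -179.383195367973
((381.3108215332031, 208.8648681640625), (35.67457962036133, 35.51018142700195), 80.53767395019531)
[array([616.5, -26.1]), array([ 631.1, -109.1]), array([ 547.4, -123. ]), array([532.8, -40.4])] [581.95 -74.65]
-80.0235273603611 84.27431399898785
-170.570982833474 84.84633168263674
100.02380736444016 83.88039103390017
9.69527569103876 84.91277877916849
```

>>> {"fn": "move_arm", "kwargs": {"motion": [{"x":-0.16,"y":0.225,"z":0,"twist":-0.104,"fingers":1},{"x":-0.16,"y":0.225,"z":0,"twist":-0.104,"fingers":1},{"x":-0.16,"y":0.225,"z":0,"twist":-0.104,"fingers":1},{"x":-0.16,"y":0.225,"z":0,"twist":-0.104,"fingers":1},{"x":-0.16,"y":0.225,"z":0,"twist":-0.104,"fingers":1}]}}

```text
t: 5.25
ee_pos: [665.4, -59.4, 156.7]
tcp_rot: [-0.002, -0.087, 0.996, 0.001]
force: [-0.8, -1.1, -4.7]
width: 0.363
grip_force: 100.7
```

>>> {"fn": "move_arm", "kwargs": {"motion": [{"x":0,"y":0,"z":0,"twist":0,"fingers":1},{"x":0,"y":0,"z":0,"twist":0,"fingers":1}]}}

```text
t: 5.5
ee_pos: [664.4, -63.3, 158.5]
tcp_rot: [-0.001, -0.085, 0.996, 0.0]
force: [0.2, -0.1, -4.2]
width: 0.362
grip_force: 100.8
```

```bash
python3 -c "
from h import *
s=st();w=grab('wrist','w4.png');print(proj(w,[583,-75,89]),proj(w,s['ee_pos']+np.array([0,0,9])))
"
```

```text
{'t': 5.5, 'q': [-0.198, 0.546, 1.455, -0.001, 1.143, -1.938], 'ee_pos': [664.367, -63.35, 158.512], 'tcp_rot': [-0.001, -0.085, 0.996, 0.0], 'force': [0.17, -0.098, -4.228], 'torque': [-0.017, 0.044, -0.039], 'width': 0.362, 'grip_force': 100.754}
[np.float64(320.76697091775566), np.float64(121.97043343268425)] [np.float64(317.2689527226987), np.float64(347.3050096477624)]
```

View pics/w4.png

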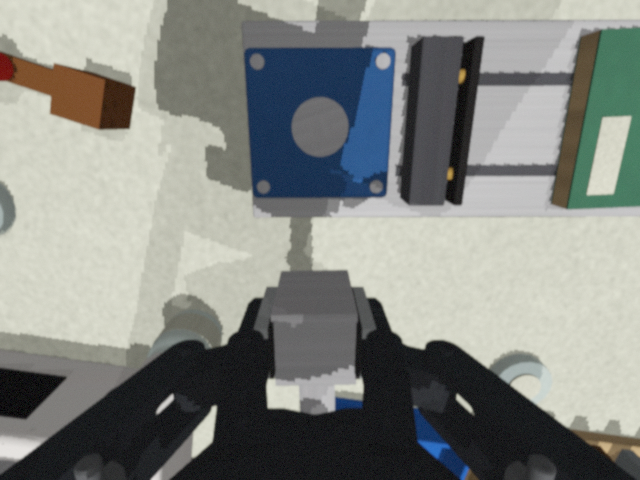

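The gearbox is centred about (320,122). The collar is a grey disc at (320,127), and the shaft is hidden in the shade on it. The held hub's top face spans (272-357, 316-381), well seated. I stretch the contrast of the collar area.

```bash
python3 -c "
from h import *
w=load('wrist');im=w['image'][85:170,275:365].astype(float).mean(2)
im=np.clip((im-85)*255/45,0,255).astype(np.uint8)
cv2.imwrite('pics/c2.png',cv2.resize(im,None,fx=6,fy=6,interpolation=cv2.INTER_CUBIC))
g=w['image'].astype(float).mean(2)[95:160,287:355];print(g.min(),g.max(),g[32,34])
"
```

```text
44.666666666666664 116.66666666666667 109.0
```

View pics/c2.png

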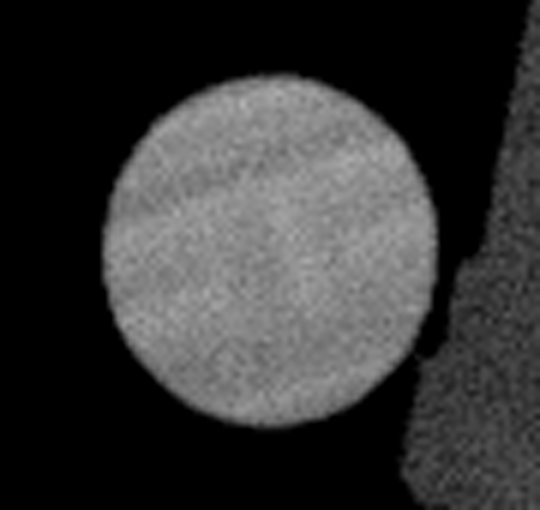

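The disc is clean but the shaft's edges barely show, only faint slanted bands. I average frames and put all the views of the shaft in one picture.

```bash
python3 -c "
from h import *
I=np.mean([ctrl.camera('wrist')['image'].astype(float) for _ in range(12)],0).mean(2)
np.save('pics/avg.npy',I)
n=cv2.resize(np.clip((I[92:162,285:355]-95)*255/25,0,255).astype(np.uint8),(400,300*4//3))[:400]
def cr(f,x,y,r,lo,hi):
    g=cv2.imread('pics/'+f).astype(float).mean(2); p=np.pad(g,r,mode='edge')[y:y+2*r,x:x+2*r]
    return cv2.resize(np.clip((p-lo)*255/(hi-lo),0,255).astype(np.uint8),(300,300),interpolation=cv2.INTER_CUBIC)
n=cv2.resize(n,(300,300))
cv2.imwrite('pics/c3.png',np.vstack([np.hstack([n,cr('top0.png',382,208,11,40,200)]),np.hstack([cr('scene0.png',248,255,18,40,230),cr('w2.png',620,230,25,40,230)])]))
"
```

```text
(no output)
```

View pics/c3.png

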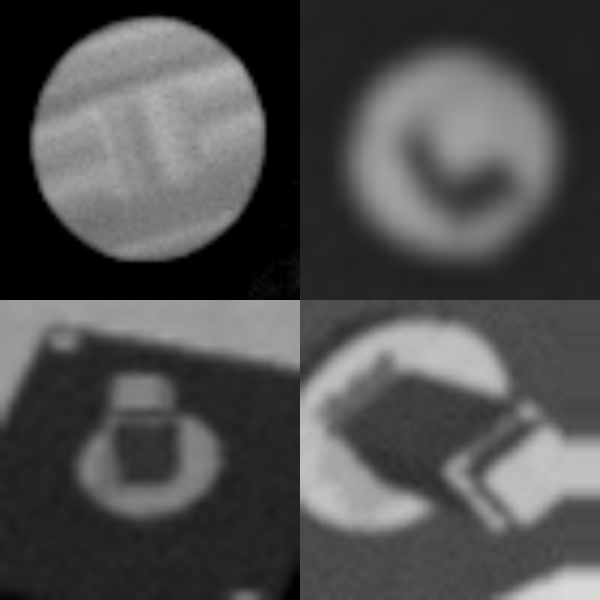

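The lower panels show the shaft tip as a square turned somewhat against the gearbox. Next, its angle from the w2 corners and the scene camera azimuth.

```bash
python3 -c "
from h import *
b=load('scene');C=-b['R'].T@b['t'];print('scene cam',C,'azimuth from shaft',np.degrees(np.arctan2(C[1]+75,C[0]-583)))
w=load('wrist');s=ctrl.observe();Rt=rot(s)
H=w['R']@Rt; tc=w['R']@s['ee_pos']+w['t']
R2=Ro.from_quat([.183,.983,0,0]).as_matrix();p2=np.array([473.586,-333.274,256.105])
w2=dict(w);w2['R']=H@R2.T;w2['t']=tc-w2['R']@p2
print('check hub',ray(w2,301,208,40))
for n,u,v in [('L',623.3,233.3),('T',635.8,225.8),('B',631.7,242.5)]: print(n,ray(w2,u,v,89).round(1))
# print w2 crop
g=cv2.imread('pics/w2.png').astype(float).mean(2)[218:252,608:640]
print('\n'.join(' '.join('%3d'%q for q in r) for r in g))
# collar circle now
I=np.load('pics/avg.npy');m=(I>85).astype(np.uint8);m[:,345:]=0
cs,_=cv2.findContours(m[90:170,280:350],0,2);c=max(cs,key=cv2.contourArea);e=cv2.fitEllipse(c);print('collar',e, ray(w,e[0][0]+280,e[0][1]+90,64))
"
```

```text
scene cam [1093.10489826  298.32226347  751.27303694] azimuth from shaft 36.19867721562331
check hub [ 465.51078162 -346.6263092    40.        ]
L [579.3 -83.6  89. ]
T [576.1 -72.7  89. ]
B [590.9 -77.4  89. ]
111 108 104  97  94  89  95  99 108 117 126 136 146 154 163 170 174 175 179 176 164 136 109  99  95  96  98  98  98  96  99  96
106  98  92  90  85  86  89  90  88  92  98 105 113 123 135 146 153 159 165 169 162 133 110  99  96  96  97  98 100  98  96  96
 99  95  87  87  87  84  87  86  90  87  84  89  92  96 103 110 119 129 139 146 144 126 105  97  99  96  95  98  97  95  94  98
 92  90  89  85  85  85  88  88  85  87  85  86  85  89  91  91  96  96 109 113 113 109 102 104 109 109  97  96  98  95  97  95
 86  85  86  85  86  86  86  87  86  87  86  86  87  85  87  86  86  84  87  91  91  96 100 116 127 129 114 102  97  98  95  94
 89  86  89  87  87  84  88  87  86  87  88  86  88  85  86  85  83  84  85  81  88  92 104 126 144 145 128 112 100  96  95  93
 85  87  85  86  81  85  88  87  87  87  86  82  80  85  83  79  84  79  84  85  99 105 110 122 137 140 130 119 107 100  
[... 2913 characters left out ...]
4  92  92  95  95  97  95 101  95 101
 97  95  95  94  98  97  98  96  94  96  95  96  95  96  98  95  95  93  96  96  97  95  90  94  96  95  96  98  94  97  99 108
 96  96  94  93  94  93  99  97  97  95  96  98  96  97  94  93  96  91  95  94  94  94  97  92  97  93  95  97 102 110 124 138
 95  93  92  97  96  97  96  97  95  97  97  94  94  96  95  92  93  93  91  97  93  95  94  94  96  99 102 111 123 141 156 169
 95  95  94  97 100  98  96  98  97  94  96  96  99  95  93  93  94  95  91  94  96  95  97  96 103 116 134 144 153 171 181 189
collar ((39.16493225097656, 34.013946533203125), (55.896114349365234, 58.939571380615234), 4.978005409240723) [583.98312947 -75.336198    64.        ]
```

```bash
python3 -c "
from h import *
w=load('wrist');s=ctrl.observe();Rt=rot(s)
H=w['R']@Rt; tc=w['R']@s['ee_pos']+w['t']
R2=Ro.from_quat([.183,.983,0,0]).as_matrix();p2=np.array([473.586,-333.274,256.105])
w2=dict(w);w2['R']=H@R2.T;w2['t']=tc-w2['R']@p2
E=[[(18.1,18),(22.5,23)],[(31.3,19),(25.8,23)],[(25.2,9),(18.3,15)],[(29,8),(31.3,10)]]
for (a,b) in E:
  A,B=[ray(w2,608+q[0],218+q[1],89)[:2] for q in (a,b)];d=B-A;print(A.round(1),B.round(1),np.degrees(np.arctan2(d[1],d[0]))%90)
print(np.degrees(np.arctan2(Rt[1,0],Rt[0,0]))%360)
# hub top edges in hand now
g=w['image'].astype(int)
print('rows hub',[int(q) for q in g[260:400:2,300].sum(1)//3]); print('cols',[int(q) for q in g[345,255:375:2].sum(1)//3])
"
```

```text
[582.7 -81.5] [589.  -78.3] 27.193863731439546
[587.9 -70.7] [590.1 -75.6] 23.630198917571747
[576.4 -74.9] [579.9 -81.1] 29.83939170691363
[576.6 -71.7] [579.3 -70. ] 33.34635062115139
189.77509453513142
rows hub [119, 115, 115, 117, 121, 108, 91, 91, 89, 92, 92, 91, 94, 90, 92, 89, 90, 90, 94, 91, 91, 88, 90, 91, 88, 90, 89, 108, 123, 131, 132, 127, 107, 100, 100, 106, 102, 102, 102, 103, 103, 105, 104, 103, 103, 105, 102, 103, 99, 102, 103, 105, 106, 105, 103, 99, 103, 103, 104, 140, 172, 176, 171, 171, 172, 172, 174, 174, 175, 174]
cols [14, 21, 26, 23, 28, 26, 22, 24, 22, 42, 93, 103, 102, 101, 107, 108, 109, 104, 106, 105, 103, 105, 105, 102, 102, 105, 103, 106, 102, 105, 105, 106, 105, 104, 105, 103, 105, 106, 105, 104, 104, 104, 103, 103, 107, 104, 102, 104, 105, 104, 74, 28, 16, 26, 28, 15, 24, 31, 22, 24]
```

The shaft is at about (583.5, -75.3), turned 28°; three estimates agree within 2 mm. I move over it with the matching yaw.

>>> {"fn": "move_arm", "kwargs": {"motion": [{"x":0.05,"y":0.0012,"z":0,"twist":-0.1,"fingers":1},{"x":0.102,"y":0.0024,"z":0,"twist":-0.202,"fingers":1},{"x":0.102,"y":0.0024,"z":0.029,"twist":-0.202,"fingers":1},{"x":0.102,"y":0.0024,"z":0.029,"twist":-0.202,"fingers":1},{"x":0.102,"y":0.0024,"z":0.029,"twist":-0.202,"fingers":1}]}}

```text
t: 6.78
ee_pos: [585.9, -74.4, 136.9]
tcp_rot: [0.001, -0.242, 0.97, -0.0]
force: [-0.7, 0.3, -3.3]
width: 0.358
grip_force: 100.6
```

```bash
python3 -c "
from h import *
s=st();go(s,[583.5,-75.3,119])
"
```

```text
{'t': 6.775, 'q': [-0.243, 0.474, 1.658, -0.0, 1.009, -2.302], 'ee_pos': [585.932, -74.368, 136.934], 'tcp_rot': [0.001, -0.242, 0.97, -0.0], 'force': [-0.668, 0.32, -3.316], 'torque': [-0.071, 0.092, -0.013], 'width': 0.358, 'grip_force': 100.6}
shift [0.0033 0.0004 0.0224] toolx ang -152.0432065089516
```

>>> {"fn": "move_arm", "kwargs": {"motion": [{"x":0.0033,"y":0.0004,"z":0.012,"twist":0,"fingers":1},{"x":0.0033,"y":0.0004,"z":0.018,"twist":0,"fingers":1},{"x":0.0033,"y":0.0004,"z":0.0235,"twist":0,"fingers":1},{"x":0.0033,"y":0.0004,"z":0.0235,"twist":0,"fingers":1}]}}

```text
t: 7.28
ee_pos: [582.4, -75.1, 117.1]
tcp_rot: [-0.0, -0.242, 0.97, 0.0]
force: [0.4, 0.9, -4.3]
width: 0.36
grip_force: 100.6
```

>>> {"fn": "move_arm", "kwargs": {"motion": [{"x":0,"y":0,"z":0.0025,"twist":0,"fingers":1},{"x":0,"y":0,"z":0.005,"twist":0,"fingers":1},{"x":0,"y":0,"z":0.0075,"twist":0,"fingers":1},{"x":0,"y":0,"z":0.0075,"twist":0,"fingers":1}]}}

```text
t: 7.78
ee_pos: [583.8, -75.2, 112.1]
tcp_rot: [0.001, -0.241, 0.97, -0.0]
force: [3.1, 1.1, -1.3]
width: 0.362
grip_force: 100.9
```

```bash
python3 -c "
from h import *
s=st()"
```

```text
{'t': 7.775, 'q': [-0.246, 0.503, 1.684, 0.001, 0.952, -2.305], 'ee_pos': [583.832, -75.218, 112.115], 'tcp_rot': [0.001, -0.241, 0.97, -0.0], 'force': [3.106, 1.092, -1.274], 'torque': [0.223, -0.467, -0.003], 'width': 0.362, 'grip_force': 100.897}
```

It has passed the shoulder with only 3 N. Continuing down.

>>> {"fn": "move_arm", "kwargs": {"motion": [{"x":0,"y":0,"z":0.005,"twist":0,"fingers":1},{"x":0,"y":0,"z":0.01,"twist":0,"fingers":1},{"x":0,"y":0,"z":0.015,"twist":0,"fingers":1},{"x":0,"y":0,"z":0.019,"twist":0,"fingers":1},{"x":0,"y":0,"z":0.019,"twist":0,"fingers":1}]}}

```text
t: 8.4
ee_pos: [583.9, -75.1, 96.1]
tcp_rot: [0.001, -0.241, 0.97, -0.0]
force: [6.7, 2.6, -3.3]
width: 0.36
grip_force: 101.1
```

>>> {"fn": "move_arm", "kwargs": {"motion": [{"x":0,"y":0,"z":0.002,"twist":0,"fingers":1},{"x":0,"y":0,"z":0.004,"twist":0,"fingers":1},{"x":0,"y":0,"z":0.004,"twist":0,"fingers":1}]}}

```text
t: 8.78
ee_pos: [583.9, -75.1, 95.2]
tcp_rot: [0.002, -0.241, 0.97, -0.0]
force: [0.7, 3.9, 16.4]
width: 0.355
grip_force: 103.6
```

```bash
python3 -c "
from h import *
s=st()"
```

```text
{'t': 8.775, 'q': [-0.246, 0.526, 1.696, 0.001, 0.916, -2.305], 'ee_pos': [583.925, -75.102, 95.183], 'tcp_rot': [0.002, -0.241, 0.97, -0.0], 'force': [0.727, 3.872, 16.369], 'torque': [0.658, 0.12, -0.027], 'width': 0.355, 'grip_force': 103.61}
```

Fully home: the TCP height matches and it pushes back with 16 N. Next I work out roughly how far to wind from existing pictures.

```bash
python3 -c "
from h import *
w=load('wrist');a=load('top')
y=np.radians(99.8);Y=np.array([np.cos(y),np.sin(y)]);O=np.array([583.7,-75.2])
for n,c,u,v,z in [('jaw',w,472,120,56),('samp bot',w,563,120,30),('samp top',w,582,120,48)]: print(n,(ray(c,u,v,z)[:2]-O)@Y)
hsv=cv2.cvtColor(a['image'],cv2.COLOR_RGB2HSV);m=cv2.inRange(hsv,(50,60,20),(90,255,255));m[:190]=0;m[265:]=0;m[:,:235]=0;m[:,335:]=0
c=max(cv2.findContours(m,0,2)[0],key=cv2.contourArea);P=np.array([ray(a,*q,48)[:2] for q in c[:,0].astype(float)])
t=(P-O)@Y;print('sample',np.percentile(t,[1,99]))
# profile along clamp axis line in top image
for d in range(60,345,4):
  X=O+Y*d+ 35*np.array([Y[1],-Y[0]]);u,v=proj(a,[*X,50]);print(d,a['image'][int(round(v)),int(round(u))].tolist(),end=' ')
"
```

```text
jaw 94.3907923075655
samp bot 168.76144915565166
samp top 168.4068359559708
sample [168.71639585 289.28635639]
60 [69, 70, 72] 64 [47, 48, 52] 68 [47, 48, 51] 72 [46, 47, 50] 76 [47, 48, 51] 80 [50, 51, 53] 84 [87, 84, 79] 88 [72, 70, 68] 92 [38, 38, 38] 96 [103, 104, 106] 100 [133, 134, 136] 104 [135, 137, 139] 108 [129, 131, 133] 112 [130, 132, 134] 116 [133, 134, 137] 120 [134, 136, 138] 124 [129, 131, 133] 128 [129, 132, 134] 132 [133, 135, 137] 136 [134, 136, 138] 140 [128, 130, 132] 144 [130, 132, 134] 148 [131, 133, 135] 152 [126, 128, 130] 156 [128, 130, 132] 160 [128, 130, 132] 164 [130, 133, 134] 168 [102, 105, 106] 172 [72, 84, 78] 176 [43, 73, 59] 180 [93, 107, 93] 184 [136, 142, 129] 188 [153, 156, 143] 192 [155, 158, 145] 196 [155, 158, 145] 200 [106, 118, 104] 204 [65, 87, 73] 208 [43, 74, 59] 212 [43, 74, 59] 216 [43, 75, 59] 220 [42, 74, 58] 224 [44, 75, 59] 228 [44, 75, 59] 232 [43, 74, 58] 236 [43, 73, 58] 240 [44, 75, 59] 244 [43, 74, 58] 248 [43, 74, 59] 252 [42, 73, 58] 256 [43, 73, 57] 260 [43, 73, 58] 264 [43, 74, 59] 268 [43, 74, 59] 272 [42, 73, 57] 276 [43, 74, 58] 280 [42, 73, 58] 284 [43, 74, 59] 288 [54, 80, 68] 292 [109, 115, 114] 296 [107, 109, 110] 300 [60, 61, 62] 304 [119, 121, 123] 308 [118, 120, 122] 312 [91, 93, 95] 316 [86, 88, 91] 320 [116, 116, 120] 324 [130, 132, 134] 328 [135, 137, 139] 332 [129, 132, 134] 336 [132, 134, 137] 340 [134, 136, 138] 344 [136, 137, 138]
```

>>> {"fn": "move_arm", "kwargs": {"motion": [{"x":0,"y":0,"z":-0.0015,"twist":0,"fingers":1},{"x":0,"y":0,"z":-0.0015,"twist":0,"fingers":1}]}}

```text
t: 9.02
ee_pos: [583.9, -75.1, 95.3]
tcp_rot: [0.001, -0.241, 0.97, -0.0]
force: [3.9, 3.6, 7.0]
width: 0.362
grip_force: 102.0
```

```bash
python3 -c "
from h import *
s=st()"
```

```text
{'t': 9.025, 'q': [-0.246, 0.526, 1.696, 0.001, 0.917, -2.305], 'ee_pos': [583.909, -75.094, 95.259], 'tcp_rot': [0.001, -0.241, 0.97, -0.0], 'force': [3.877, 3.613, 6.974], 'torque': [0.561, -0.363, -0.035], 'width': 0.362, 'grip_force': 101.968}
```

Jaw to sample is about 74 mm, then a few more to the fence, so about 1.5 to 1.8 turns. Wind the first stroke.

>>> {"fn": "move_arm", "kwargs": {"newtons": 120, "motion": [{"x":0,"y":0,"z":0,"twist":0.11,"fingers":1},{"x":0,"y":0,"z":0,"twist":0.22,"fingers":1},{"x":0,"y":0,"z":0,"twist":0.33,"fingers":1},{"x":0,"y":0,"z":0,"twist":0.44,"fingers":1},{"x":0,"y":0,"z":0,"twist":0.55,"fingers":1}]}}

```text
t: 9.65
ee_pos: [584.1, -73.2, 95.3]
tcp_rot: [0.001, 0.19, 0.982, 0.002]
force: [4.2, 13.4, 8.1]
width: 0.36
grip_force: 117.9
```

```bash
python3 -c "
from h import *
s=st()"
```

```text
{'t': 9.65, 'q': [-0.244, 0.526, 1.696, 0.004, 0.917, -1.436], 'ee_pos': [584.058, -73.239, 95.284], 'tcp_rot': [0.001, 0.19, 0.982, 0.002], 'force': [4.198, 13.373, 8.072], 'torque': [1.915, -0.676, 0.443], 'width': 0.36, 'grip_force': 117.853}
```

Torque is 0.44 N m, as expected for the drag, but side force is growing because the hub sits about 2 mm off the TCP along tool x. I let go, recentre on the shaft axis (about (586, -74)), and regrip.

>>> {"fn": "move_arm", "kwargs": {"motion": [{"x":0,"y":0,"z":0,"twist":0,"fingers":0},{"x":0,"y":0,"z":0,"twist":0,"fingers":0},{"x":0,"y":0,"z":0,"twist":0,"fingers":0}]}}

```text
t: 10.02
ee_pos: [581.7, -75.5, 93.9]
tcp_rot: [-0.001, 0.187, 0.982, -0.0]
force: [-0.4, 0.0, 0.8]
width: 0.498
grip_force: 0.0
```

```bash
python3 -c "
from h import *
s=st();go(s,[586,-74.1,95.3])"
```

```text
{'t': 10.025, 'q': [-0.246, 0.527, 1.698, -0.001, 0.917, -1.441], 'ee_pos': [581.699, -75.511, 93.861], 'tcp_rot': [-0.001, 0.187, 0.982, -0.0], 'force': [-0.363, 0.004, 0.773], 'torque': [0.038, -0.024, -0.001], 'width': 0.498, 'grip_force': 0.0}
shift [-0.0044  0.0036 -0.0018] toolx ang 158.4877975473667
```

>>> {"fn": "move_arm", "kwargs": {"motion": [{"x":-0.0044,"y":0.0036,"z":-0.002,"twist":0,"fingers":0},{"x":-0.0044,"y":0.0036,"z":-0.002,"twist":0,"fingers":0},{"x":-0.0044,"y":0.0036,"z":-0.002,"twist":0,"fingers":1},{"x":-0.0044,"y":0.0036,"z":-0.002,"twist":0,"fingers":1},{"x":-0.0044,"y":0.0036,"z":-0.002,"twist":0,"fingers":1}]}}

```text
t: 10.65
ee_pos: [586.9, -74.0, 96.4]
tcp_rot: [0.0, 0.187, 0.982, -0.0]
force: [-0.4, -1.6, 6.2]
width: 0.356
grip_force: 117.7
```

```bash
python3 -c "
from h import *
s=st()"
```

```text
{'t': 10.65, 'q': [-0.242, 0.528, 1.687, -0.0, 0.926, -1.437], 'ee_pos': [586.919, -74.0, 96.367], 'tcp_rot': [0.0, 0.187, 0.982, -0.0], 'force': [-0.433, -1.64, 6.158], 'torque': [-0.079, 0.122, 0.197], 'width': 0.356, 'grip_force': 117.704}
```

>>> {"fn": "move_arm", "kwargs": {"motion": [{"x":0,"y":0,"z":0,"twist":0.11,"fingers":1},{"x":0,"y":0,"z":0,"twist":0.22,"fingers":1},{"x":0,"y":0,"z":0,"twist":0.33,"fingers":1},{"x":0,"y":0,"z":0,"twist":0.44,"fingers":1},{"x":0,"y":0,"z":0,"twist":0.55,"fingers":1}]}}

```text
t: 11.28
ee_pos: [586.4, -74.6, 96.3]
tcp_rot: [0.0, 0.583, 0.813, -0.001]
force: [-2.1, -3.3, 6.5]
width: 0.36
grip_force: 118.4
```

```bash
python3 -c "
from h import *
s=st()"
```

```text
{'t': 11.275, 'q': [-0.242, 0.528, 1.687, -0.002, 0.926, -0.568], 'ee_pos': [586.357, -74.581, 96.348], 'tcp_rot': [0.0, 0.583, 0.813, -0.001], 'force': [-2.075, -3.275, 6.489], 'torque': [-0.551, 0.484, 0.34], 'width': 0.36, 'grip_force': 118.444}
```

Side force is now small. Continuing the stroke.

>>> {"fn": "move_arm", "kwargs": {"motion": [{"x":0,"y":0,"z":0,"twist":0.11,"fingers":1},{"x":0,"y":0,"z":0,"twist":0.22,"fingers":1},{"x":0,"y":0,"z":0,"twist":0.33,"fingers":1},{"x":0,"y":0,"z":0,"twist":0.44,"fingers":1},{"x":0,"y":0,"z":0,"twist":0.55,"fingers":1}]}}

```text
t: 11.9
ee_pos: [585.5, -74.5, 96.3]
tcp_rot: [0.0, 0.869, 0.494, -0.001]
force: [-4.6, -2.4, 8.8]
width: 0.362
grip_force: 118.9
```

>>> {"fn": "move_arm", "kwargs": {"motion": [{"x":0,"y":0,"z":0,"twist":0.11,"fingers":1},{"x":0,"y":0,"z":0,"twist":0.22,"fingers":1},{"x":0,"y":0,"z":0,"twist":0.33,"fingers":1},{"x":0,"y":0,"z":0,"twist":0.44,"fingers":1},{"x":0,"y":0,"z":0,"twist":0.55,"fingers":1}]}}

```text
t: 12.52
ee_pos: [585.0, -73.9, 96.3]
tcp_rot: [0.0, 0.996, 0.084, -0.002]
force: [-6.0, -0.1, 11.4]
width: 0.356
grip_force: 119.0
```

>>> {"fn": "move_arm", "kwargs": {"motion": [{"x":0,"y":0,"z":0,"twist":0.11,"fingers":1},{"x":0,"y":0,"z":0,"twist":0.22,"fingers":1},{"x":0,"y":0,"z":0,"twist":0.33,"fingers":1},{"x":0,"y":0,"z":0,"twist":0.44,"fingers":1},{"x":0,"y":0,"z":0,"twist":0.55,"fingers":1}]}}

```text
t: 13.15
ee_pos: [585.1, -73.0, 96.3]
tcp_rot: [0.0, 0.94, -0.341, -0.002]
force: [-4.5, 2.8, 9.7]
width: 0.361
grip_force: 119.2
```

```bash
python3 -c "
from h import *
s=st()"
```

```text
{'t': 13.15, 'q': [-0.241, 0.528, 1.688, 0.0, 0.929, 2.024], 'ee_pos': [585.139, -73.042, 96.32], 'tcp_rot': [0.0, 0.94, -0.341, -0.002], 'force': [-4.492, 2.837, 9.749], 'torque': [0.54, 0.825, 0.45], 'width': 0.361, 'grip_force': 119.191}
```

>>> {"fn": "move_arm", "kwargs": {"motion": [{"x":0,"y":0,"z":0,"twist":0.11,"fingers":1},{"x":0,"y":0,"z":0,"twist":0.22,"fingers":1},{"x":0,"y":0,"z":0,"twist":0.33,"fingers":1},{"x":0,"y":0,"z":0,"twist":0.44,"fingers":1},{"x":0,"y":0,"z":0,"twist":0.48,"fingers":1}]}}

```text
t: 13.78
ee_pos: [585.8, -72.7, 96.3]
tcp_rot: [-0.0, 0.75, -0.662, -0.001]
force: [-3.2, 5.0, 8.5]
width: 0.359
grip_force: 118.7
```

>>> {"fn": "move_arm", "kwargs": {"motion": [{"x":0,"y":0,"z":0,"twist":0,"fingers":1},{"x":0,"y":0,"z":0,"twist":0,"fingers":-1},{"x":0,"y":0,"z":0,"twist":0,"fingers":-1},{"x":0,"y":0,"z":0,"twist":0,"fingers":-1},{"x":0,"y":0,"z":0,"twist":0,"fingers":-1}]}}

```text
t: 14.4
ee_pos: [586.8, -74.0, 95.8]
tcp_rot: [0.0, 0.75, -0.661, 0.0]
force: [-0.4, -0.4, -0.2]
width: 0.999
grip_force: 0.0
```

```bash
python3 -c "
from h import *
s=st();go(s,[586,-74.1,95.3])"
```

```text
{'t': 14.4, 'q': [-0.242, 0.529, 1.687, -0.0, 0.925, 2.773], 'ee_pos': [586.819, -73.972, 95.796], 'tcp_rot': [0.0, 0.75, -0.661, 0.0], 'force': [-0.36, -0.433, -0.164], 'torque': [0.004, 0.022, 0.017], 'width': 0.999, 'grip_force': 0.0}
shift [0.     0.001  0.0006] toolx ang -82.75531021899786
```

Lift above the handle, turn back three quarter turns, then come down and regrip.

>>> {"fn": "move_arm", "kwargs": {"motion": [{"x":0,"y":0,"z":-0.04,"twist":0,"fingers":-1},{"x":0,"y":0,"z":-0.08,"twist":0,"fingers":-1},{"x":0,"y":0,"z":-0.08,"twist":-0.11,"fingers":-1},{"x":0,"y":0,"z":-0.08,"twist":-0.22,"fingers":-1},{"x":0,"y":0,"z":-0.08,"twist":-0.33,"fingers":-1}]}}

```text
t: 15.02
ee_pos: [586.8, -73.9, 160.0]
tcp_rot: [0.0, 0.896, -0.444, 0.0]
force: [-0.3, 0.1, -0.1]
width: 1.0
grip_force: 0.0
```

>>> {"fn": "move_arm", "kwargs": {"motion": [{"x":0,"y":0,"z":0,"twist":-0.11,"fingers":-1},{"x":0,"y":0,"z":0,"twist":-0.22,"fingers":-1},{"x":0,"y":0,"z":0,"twist":-0.33,"fingers":-1},{"x":0,"y":0,"z":0,"twist":-0.44,"fingers":-1},{"x":0,"y":0,"z":0,"twist":-0.55,"fingers":-1}]}}

```text
t: 15.65
ee_pos: [586.8, -73.9, 159.8]
tcp_rot: [0.0, 1.0, -0.028, -0.0]
force: [-0.2, 0.0, -0.6]
width: 0.998
grip_force: 0.0
```

>>> {"fn": "move_arm", "kwargs": {"motion": [{"x":0,"y":0,"z":0,"twist":-0.11,"fingers":-1},{"x":0,"y":0,"z":0,"twist":-0.22,"fingers":-1},{"x":0,"y":0,"z":0,"twist":-0.33,"fingers":-1},{"x":0,"y":0,"z":0,"twist":-0.44,"fingers":-1},{"x":0,"y":0,"z":0,"twist":-0.55,"fingers":-1}]}}

```text
t: 16.27
ee_pos: [586.7, -73.9, 159.8]
tcp_rot: [0.0, 0.92, 0.393, -0.0]
force: [-0.1, 0.7, -0.9]
width: 0.997
grip_force: 0.0
```

>>> {"fn": "move_arm", "kwargs": {"motion": [{"x":0,"y":0,"z":0,"twist":-0.11,"fingers":-1},{"x":0,"y":0,"z":0,"twist":-0.22,"fingers":-1},{"x":0,"y":0,"z":0,"twist":-0.33,"fingers":-1},{"x":0,"y":0,"z":0,"twist":-0.44,"fingers":-1},{"x":0,"y":0,"z":0,"twist":-0.55,"fingers":-1}]}}

```text
t: 16.9
ee_pos: [586.7, -73.9, 159.8]
tcp_rot: [-0.0, 0.671, 0.742, -0.0]
force: [0.5, 1.0, -0.5]
width: 0.998
grip_force: 0.0
```

>>> {"fn": "move_arm", "kwargs": {"motion": [{"x":0,"y":0,"z":0,"twist":-0.11,"fingers":-1},{"x":0,"y":0,"z":0,"twist":-0.22,"fingers":-1},{"x":0,"y":0,"z":0,"twist":-0.33,"fingers":-1},{"x":0,"y":0,"z":0,"twist":-0.44,"fingers":-1},{"x":0,"y":0,"z":0,"twist":-0.55,"fingers":-1}]}}

```text
t: 17.52
ee_pos: [586.7, -73.9, 159.8]
tcp_rot: [-0.0, 0.298, 0.954, -0.0]
force: [0.2, 0.1, 0.3]
width: 1.003
grip_force: 0.0
```

>>> {"fn": "move_arm", "kwargs": {"motion": [{"x":0,"y":0,"z":0,"twist":-0.11,"fingers":-1},{"x":0,"y":0,"z":0,"twist":-0.22,"fingers":-1},{"x":0,"y":0,"z":0,"twist":-0.33,"fingers":-1},{"x":0,"y":0,"z":0,"twist":-0.44,"fingers":-1},{"x":0,"y":0,"z":0,"twist":-0.47,"fingers":-1}]}}

```text
t: 18.15
ee_pos: [586.7, -73.9, 159.8]
tcp_rot: [-0.0, -0.065, 0.998, -0.0]
force: [0.6, -0.3, -0.1]
width: 1.001
grip_force: 0.0
```

>>> {"fn": "move_arm", "kwargs": {"motion": [{"x":0,"y":0,"z":0,"twist":0,"fingers":-1},{"x":0,"y":0,"z":0,"twist":0,"fingers":-1}]}}

```text
t: 18.4
ee_pos: [586.8, -73.9, 159.9]
tcp_rot: [-0.0, -0.063, 0.998, -0.0]
force: [-0.4, 0.4, 0.2]
width: 1.0
grip_force: 0.0
```

```bash
python3 -c "
from h import *
s=st();go(s,[586,-74.1,95.8]);w=grab('wrist','w5.png')"
```

```text
{'t': 18.4, 'q': [-0.242, 0.447, 1.635, -0.0, 1.06, -1.938], 'ee_pos': [586.754, -73.867, 159.883], 'tcp_rot': [-0.0, -0.063, 0.998, -0.0], 'force': [-0.421, 0.418, 0.237], 'torque': [0.009, 0.045, 0.003], 'width': 1.0, 'grip_force': 0.0}
shift [ 0.001  -0.0002  0.0801] toolx ang -172.80982346409283
```

View pics/w5.png

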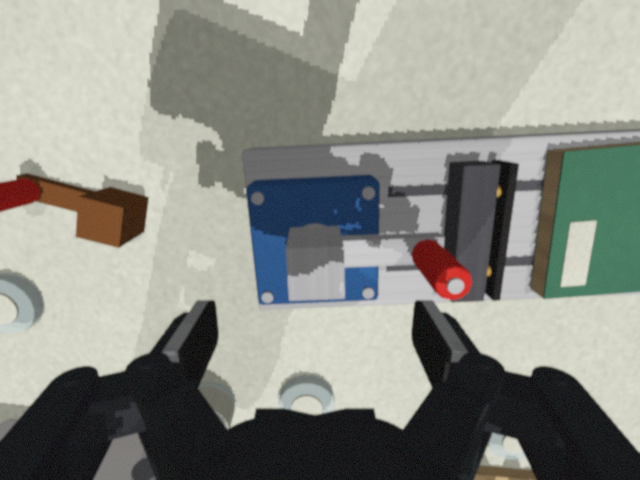

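The crank sits home on its shaft with its handle pointing along the clamp, at (455,285). The fingers would straddle the arm here, so I grip higher, with tips above the arm (TCP about 104) and the fingers only part open to clear the handle.

>>> {"fn": "move_arm", "kwargs": {"motion": [{"x":0.001,"y":0,"z":0,"twist":0,"fingers":-0.3},{"x":0.001,"y":0,"z":0,"twist":0,"fingers":-0.3},{"x":0.001,"y":0,"z":0.035,"twist":0,"fingers":-0.3},{"x":0.001,"y":0,"z":0.07,"twist":0,"fingers":-0.3},{"x":0.001,"y":0,"z":0.07,"twist":0,"fingers":-0.3}]}}

```text
t: 19.08
ee_pos: [584.2, -73.5, 102.1]
tcp_rot: [-0.002, -0.063, 0.998, 0.001]
force: [-0.4, 0.1, -0.4]
width: 0.65
grip_force: 0.0
```

>>> {"fn": "move_arm", "kwargs": {"newtons": 120, "motion": [{"x":0,"y":0,"z":0,"twist":0,"fingers":-0.3},{"x":0,"y":0,"z":0,"twist":0,"fingers":1},{"x":0,"y":0,"z":0,"twist":0,"fingers":1},{"x":0,"y":0,"z":0,"twist":0,"fingers":1},{"x":0,"y":0,"z":0,"twist":0,"fingers":1}]}}

```text
t: 19.7
ee_pos: [586.8, -73.6, 105.8]
tcp_rot: [0.001, -0.063, 0.998, -0.0]
force: [-1.1, 2.1, 8.7]
width: 0.344
grip_force: 117.5
```

>>> {"fn": "move_arm", "kwargs": {"motion": [{"x":0,"y":0,"z":0,"twist":0.11,"fingers":1},{"x":0,"y":0,"z":0,"twist":0.22,"fingers":1},{"x":0,"y":0,"z":0,"twist":0.33,"fingers":1},{"x":0,"y":0,"z":0,"twist":0.44,"fingers":1},{"x":0,"y":0,"z":0,"twist":0.55,"fingers":1}]}}

```text
t: 20.32
ee_pos: [586.5, -74.3, 105.8]
tcp_rot: [0.001, 0.362, 0.932, -0.0]
force: [-1.5, 0.6, 8.1]
width: 0.35
grip_force: 118.2
```

```bash
python3 -c "
from h import *
s=st()"
```

```text
{'t': 20.325, 'q': [-0.242, 0.515, 1.682, -0.001, 0.943, -1.071], 'ee_pos': [586.538, -74.292, 105.753], 'tcp_rot': [0.001, 0.362, 0.932, -0.0], 'force': [-1.508, 0.641, 8.055], 'torque': [-0.171, 0.574, 0.415], 'width': 0.35, 'grip_force': 118.183}
```

>>> {"fn": "move_arm", "kwargs": {"motion": [{"x":0,"y":0,"z":0,"twist":0.11,"fingers":1},{"x":0,"y":0,"z":0,"twist":0.22,"fingers":1},{"x":0,"y":0,"z":0,"twist":0.33,"fingers":1},{"x":0,"y":0,"z":0,"twist":0.44,"fingers":1},{"x":0,"y":0,"z":0,"twist":0.55,"fingers":1}]}}

```text
t: 20.95
ee_pos: [585.9, -74.5, 105.8]
tcp_rot: [0.001, 0.719, 0.695, -0.0]
force: [-3.8, -1.0, 9.6]
width: 0.35
grip_force: 118.4
```

>>> {"fn": "move_arm", "kwargs": {"motion": [{"x":0,"y":0,"z":0,"twist":0.11,"fingers":1},{"x":0,"y":0,"z":0,"twist":0.22,"fingers":1},{"x":0,"y":0,"z":0,"twist":0.33,"fingers":1},{"x":0,"y":0,"z":0,"twist":0.44,"fingers":1},{"x":0,"y":0,"z":0,"twist":0.55,"fingers":1}]}}

```text
t: 21.58
ee_pos: [585.2, -74.2, 105.8]
tcp_rot: [0.0, 0.944, 0.33, -0.001]
force: [-6.0, -0.5, 11.6]
width: 0.348
grip_force: 118.7
```

>>> {"fn": "move_arm", "kwargs": {"motion": [{"x":0,"y":0,"z":0,"twist":0.11,"fingers":1},{"x":0,"y":0,"z":0,"twist":0.22,"fingers":1},{"x":0,"y":0,"z":0,"twist":0.33,"fingers":1},{"x":0,"y":0,"z":0,"twist":0.44,"fingers":1},{"x":0,"y":0,"z":0,"twist":0.55,"fingers":1}]}}

```text
t: 22.2
ee_pos: [585.1, -73.5, 105.8]
tcp_rot: [-0.0, 0.995, -0.096, -0.0]
force: [-5.4, 2.2, 12.9]
width: 0.352
grip_force: 118.7
```

```bash
cat >> h.py <<'E'
def q():
    s=ctrl.observe();print('tau_z',round(s['torque'][2],3),'q6',round(s['q'][5],3),'F',np.round(s['force'],1),'ee',np.round(s['ee_pos'],1))
def jaw(n):
    # along-clamp distance from the shaft of jaw plate's front and the sample's ends, top view
    c=grab('top',n);y=np.radians(99.8);Y=np.array([np.cos(y),np.sin(y)]);O=np.array([584.5,-75]);N=np.array([Y[1],-Y[0]])
    for off in (35,-35):
        g=[]
        for d in range(90,320,2):
            u,v=proj(c,[*(O+Y*d+off*N),50]);g.append((d,cv2.getRectSubPix(c['image'].astype(np.float32),(1,1),(u,v))[0,0].round().astype(int).tolist()))
        dark=[d for d,p in g if max(p)<65 and p[1]-p[0]<8];green=[d for d,p in g if p[1]-p[0]>18];print(off,'dark',dark,'green',green[:1],green[-1:])
E
python3 -c "
from h import *
q();jaw('top1.png')"
```

```text
tau_z 0.401 q6 1.521 F [-5.4  2.2 12.9] ee [585.1 -73.5 105.8]
35 dark [158] green [172] [288]
-35 dark [158, 160] green [170] [286]
```

>>> {"fn": "move_arm", "kwargs": {"motion": [{"x":0,"y":0,"z":0,"twist":0.1,"fingers":1},{"x":0,"y":0,"z":0,"twist":0.2,"fingers":1},{"x":0,"y":0,"z":0,"twist":0.3,"fingers":1},{"x":0,"y":0,"z":0,"twist":0.4,"fingers":1}]}}

```text
t: 22.75
ee_pos: [585.4, -73.1, 105.8]
tcp_rot: [-0.0, 0.917, -0.399, -0.0]
force: [-4.8, 4.1, 10.6]
width: 0.349
grip_force: 118.6
```

```bash
python3 -c "
from h import *
q()"
```

```text
tau_z 0.433 q6 2.149 F [-4.8  4.1 10.6] ee [585.4 -73.1 105.8]
```

>>> {"fn": "move_arm", "kwargs": {"motion": [{"x":0,"y":0,"z":0,"twist":0.04,"fingers":1},{"x":0,"y":0,"z":0,"twist":0.08,"fingers":1},{"x":0,"y":0,"z":0,"twist":0.12,"fingers":1}]}}

```text
t: 23.12
ee_pos: [585.5, -73.0, 105.8]
tcp_rot: [-0.0, 0.876, -0.482, -0.0]
force: [-4.7, 4.5, 11.3]
width: 0.35
grip_force: 118.7
```

```bash
python3 -c "
from h import *
q();jaw('top2.png')"
```

```text
tau_z 0.426 q6 2.334 F [-4.7  4.5 11.3] ee [585.5 -73.  105.8]
35 dark [164, 166] green [172] [290]
-35 dark [132, 164, 166] green [168] [288]
```

>>> {"fn": "move_arm", "kwargs": {"motion": [{"x":0,"y":0,"z":0,"twist":0.05,"fingers":1},{"x":0,"y":0,"z":0,"twist":0.1,"fingers":1},{"x":0,"y":0,"z":0,"twist":0.15,"fingers":1}]}}

```text
t: 23.55
ee_pos: [585.7, -72.9, 105.8]
tcp_rot: [-0.0, 0.813, -0.582, -0.0]
force: [-3.7, 5.0, 11.0]
width: 0.347
grip_force: 118.6
```

```bash
python3 -c "
from h import *
q()"
```

```text
tau_z 0.418 q6 2.57 F [-3.7  5.  11. ] ee [585.7 -72.9 105.8]
```

>>> {"fn": "move_arm", "kwargs": {"motion": [{"x":0,"y":0,"z":0,"twist":0.05,"fingers":1},{"x":0,"y":0,"z":0,"twist":0.1,"fingers":1},{"x":0,"y":0,"z":0,"twist":0.15,"fingers":1}]}}

```text
t: 23.92
ee_pos: [585.9, -72.8, 105.8]
tcp_rot: [-0.001, 0.739, -0.673, -0.0]
force: [-4.2, 5.4, 9.8]
width: 0.348
grip_force: 118.6
```

```bash
python3 -c "
from h import *
q();jaw('top3.png')"
```

```text
tau_z 0.41 q6 2.806 F [-4.2  5.4  9.8] ee [585.9 -72.8 105.8]
35 dark [168, 170] green [174] [292]
-35 dark [168] green [172] [290]
```

The sample is sliding toward the fence (its end moved from 286 to 291), and there is no torque rise yet. One more regrip, half a turn back; part-open fingers clear both hub and handle, so no big lift is needed.

>>> {"fn": "move_arm", "kwargs": {"motion": [{"x":0,"y":0,"z":0,"twist":0,"fingers":-0.3},{"x":0,"y":0,"z":0,"twist":0,"fingers":-0.3},{"x":0,"y":0,"z":-0.005,"twist":0,"fingers":-0.3},{"x":0,"y":0,"z":-0.005,"twist":0,"fingers":-0.3}]}}

```text
t: 24.48
ee_pos: [586.4, -74.2, 108.3]
tcp_rot: [-0.0, 0.74, -0.673, 0.0]
force: [-0.2, -0.5, 0.2]
width: 0.652
grip_force: 0.0
```

```bash
python3 -c "
from h import *
s=st();go(s,[586,-74.1,105.8])"
```

```text
{'t': 24.475, 'q': [-0.243, 0.512, 1.68, -0.0, 0.95, 2.804], 'ee_pos': [586.388, -74.204, 108.328], 'tcp_rot': [-0.0, 0.74, -0.673, 0.0], 'force': [-0.216, -0.494, 0.199], 'torque': [-0.01, -0.044, -0.041], 'width': 0.652, 'grip_force': 0.0}
shift [-0.0002  0.0005  0.0032] toolx ang -84.55169511643712
```

>>> {"fn": "move_arm", "kwargs": {"motion": [{"x":0,"y":0,"z":0,"twist":-0.1,"fingers":-0.3},{"x":0,"y":0,"z":0,"twist":-0.2,"fingers":-0.3},{"x":0,"y":0,"z":0,"twist":-0.3,"fingers":-0.3},{"x":0,"y":0,"z":0,"twist":-0.4,"fingers":-0.3},{"x":0,"y":0,"z":0,"twist":-0.5,"fingers":-0.3}]}}

```text
t: 25.1
ee_pos: [586.0, -74.0, 107.9]
tcp_rot: [0.0, 0.942, -0.336, 0.0]
force: [0.1, 0.1, 0.9]
width: 0.651
grip_force: 0.0
```

>>> {"fn": "move_arm", "kwargs": {"motion": [{"x":0,"y":0,"z":0,"twist":-0.1,"fingers":-0.3},{"x":0,"y":0,"z":0,"twist":-0.2,"fingers":-0.3},{"x":0,"y":0,"z":0,"twist":-0.3,"fingers":-0.3},{"x":0,"y":0,"z":0,"twist":-0.4,"fingers":-0.3},{"x":0,"y":0,"z":0,"twist":-0.5,"fingers":-0.3}]}}

```text
t: 25.72
ee_pos: [586.0, -74.0, 107.9]
tcp_rot: [0.0, 0.999, 0.05, -0.0]
force: [-0.7, -0.2, 0.6]
width: 0.654
grip_force: 0.0
```

>>> {"fn": "move_arm", "kwargs": {"motion": [{"x":0,"y":0,"z":0,"twist":-0.1,"fingers":-0.3},{"x":0,"y":0,"z":0,"twist":-0.2,"fingers":-0.3},{"x":0,"y":0,"z":0,"twist":-0.3,"fingers":-0.3},{"x":0,"y":0,"z":0,"twist":-0.4,"fingers":-0.3},{"x":0,"y":0,"z":0,"twist":-0.5,"fingers":-0.3}]}}

```text
t: 26.35
ee_pos: [586.0, -74.1, 107.9]
tcp_rot: [0.0, 0.904, 0.429, -0.0]
force: [-0.1, -0.3, -0.7]
width: 0.647
grip_force: 0.0
```

>>> {"fn": "move_arm", "kwargs": {"motion": [{"x":0,"y":0,"z":0,"twist":-0.1,"fingers":-0.3},{"x":0,"y":0,"z":0,"twist":-0.2,"fingers":-0.3},{"x":0,"y":0,"z":0,"twist":-0.3,"fingers":-0.3},{"x":0,"y":0,"z":0,"twist":-0.4,"fingers":-0.3},{"x":0,"y":0,"z":0,"twist":-0.5,"fingers":-0.3}]}}

```text
t: 26.98
ee_pos: [586.0, -74.0, 107.9]
tcp_rot: [0.0, 0.671, 0.742, -0.0]
force: [-0.7, 0.6, 0.7]
width: 0.649
grip_force: 0.0
```

>>> {"fn": "move_arm", "kwargs": {"motion": [{"x":0,"y":0,"z":0.004,"twist":0,"fingers":-0.3},{"x":0,"y":0,"z":0.004,"twist":0,"fingers":1},{"x":0,"y":0,"z":0.004,"twist":0,"fingers":1},{"x":0,"y":0,"z":0.004,"twist":0,"fingers":1},{"x":0,"y":0,"z":0.004,"twist":0,"fingers":1}]}}

```text
t: 27.6
ee_pos: [585.9, -73.9, 105.0]
tcp_rot: [-0.0, 0.673, 0.74, -0.0]
force: [-2.3, 0.3, 3.6]
width: 0.347
grip_force: 118.1
```

```bash
python3 -c "
from h import *
q();st()"
```

```text
tau_z 0.114 q6 -0.337 F [-2.3  0.3  3.6] ee [585.9 -73.9 105. ]
{'t': 27.6, 'q': [-0.242, 0.516, 1.683, -0.0, 0.943, -0.337], 'ee_pos': [585.863, -73.937, 104.957], 'tcp_rot': [-0.0, 0.673, 0.74, -0.0], 'force': [-2.3, 0.25, 3.589], 'torque': [0.04, 0.354, 0.114], 'width': 0.347, 'grip_force': 118.063}
```

>>> {"fn": "move_arm", "kwargs": {"motion": [{"x":0,"y":0,"z":0,"twist":0.05,"fingers":1},{"x":0,"y":0,"z":0,"twist":0.1,"fingers":1},{"x":0,"y":0,"z":0,"twist":0.15,"fingers":1},{"x":0,"y":0,"z":0,"twist":0.2,"fingers":1}]}}

```text
t: 28.1
ee_pos: [585.8, -73.9, 105.0]
tcp_rot: [0.0, 0.781, 0.625, -0.0]
force: [-3.1, 0.2, 5.4]
width: 0.35
grip_force: 118.9
```

```bash
python3 -c "
from h import *
q();jaw('top4.png')"
```

```text
tau_z 0.397 q6 -0.021 F [-3.1  0.2  5.4] ee [585.8 -73.9 105. ]
35 dark [170] green [174] [292]
-35 dark [170, 172, 298] green [174] [294]
```

>>> {"fn": "move_arm", "kwargs": {"motion": [{"x":0,"y":0,"z":0,"twist":0.05,"fingers":1},{"x":0,"y":0,"z":0,"twist":0.1,"fingers":1},{"x":0,"y":0,"z":0,"twist":0.15,"fingers":1},{"x":0,"y":0,"z":0,"twist":0.2,"fingers":1}]}}

```text
t: 28.65
ee_pos: [585.7, -73.8, 104.9]
tcp_rot: [-0.0, 0.869, 0.495, -0.0]
force: [-2.3, 0.3, 5.4]
width: 0.353
grip_force: 118.9
```

```bash
python3 -c "
from h import *
q()"
```

```text
tau_z 0.41 q6 0.293 F [-2.3  0.3  5.4] ee [585.7 -73.8 104.9]
```

>>> {"fn": "move_arm", "kwargs": {"motion": [{"x":0,"y":0,"z":0,"twist":0.05,"fingers":1},{"x":0,"y":0,"z":0,"twist":0.1,"fingers":1},{"x":0,"y":0,"z":0,"twist":0.15,"fingers":1},{"x":0,"y":0,"z":0,"twist":0.2,"fingers":1}]}}

```text
t: 29.15
ee_pos: [585.7, -73.8, 105.0]
tcp_rot: [-0.0, 0.936, 0.353, -0.0]
force: [-1.9, 0.3, 5.3]
width: 0.346
grip_force: 119.0
```

```bash
python3 -c "
from h import *
q()"
```

```text
tau_z 0.396 q6 0.607 F [-1.9  0.3  5.3] ee [585.7 -73.8 105. ]
```

>>> {"fn": "move_arm", "kwargs": {"motion": [{"x":0,"y":0,"z":0,"twist":0.05,"fingers":1},{"x":0,"y":0,"z":0,"twist":0.1,"fingers":1},{"x":0,"y":0,"z":0,"twist":0.15,"fingers":1},{"x":0,"y":0,"z":0,"twist":0.2,"fingers":1}]}}

```text
t: 29.65
ee_pos: [585.7, -73.7, 105.0]
tcp_rot: [-0.0, 0.979, 0.202, -0.0]
force: [-2.7, 1.1, 6.3]
width: 0.351
grip_force: 118.9
```

```bash
python3 -c "
from h import *
q();jaw('top5.png')"
```

```text
tau_z 0.424 q6 0.922 F [-2.7  1.1  6.3] ee [585.7 -73.7 105. ]
35 dark [176, 178] green [182] [300]
-35 dark [178] green [182] [298]
```

>>> {"fn": "move_arm", "kwargs": {"motion": [{"x":0,"y":0,"z":0,"twist":0.05,"fingers":1},{"x":0,"y":0,"z":0,"twist":0.1,"fingers":1},{"x":0,"y":0,"z":0,"twist":0.15,"fingers":1},{"x":0,"y":0,"z":0,"twist":0.18,"fingers":1}]}}

```text
t: 30.2
ee_pos: [585.7, -73.6, 105.0]
tcp_rot: [-0.0, 0.998, 0.063, -0.0]
force: [-2.0, 0.6, 5.6]
width: 0.349
grip_force: 119.5
```

```bash
python3 -c "
from h import *
q()"
```

```text
tau_z 0.717 q6 1.203 F [-2.   0.6  5.6] ee [585.7 -73.6 105. ]
```

Torque rose to 0.72 N m, so the clamping force is about 40 N. A small nudge confirms it.

>>> {"fn": "move_arm", "kwargs": {"motion": [{"x":0,"y":0,"z":0,"twist":0.01,"fingers":1},{"x":0,"y":0,"z":0,"twist":0.02,"fingers":1}]}}

```text
t: 30.45
ee_pos: [585.7, -73.6, 105.0]
tcp_rot: [-0.0, 0.999, 0.048, -0.0]
force: [-1.4, 1.2, 6.0]
width: 0.345
grip_force: 119.6
```

```bash
python3 -c "
from h import *
q();jaw('top6.png')"
```

```text
tau_z 0.65 q6 1.233 F [-1.4  1.2  6. ] ee [585.7 -73.6 105. ]
35 dark [176, 178] green [182] [300]
-35 dark [176, 178, 180] green [184] [298]
```

>>> {"fn": "move_arm", "kwargs": {"motion": [{"x":0,"y":0,"z":0,"twist":0.01,"fingers":1},{"x":0,"y":0,"z":0,"twist":0.02,"fingers":1}]}}

```text
t: 30.75
ee_pos: [585.7, -73.6, 104.9]
tcp_rot: [-0.0, 0.999, 0.032, -0.0]
force: [-2.9, 2.1, 5.0]
width: 0.35
grip_force: 119.6
```

```bash
python3 -c "
from h import *
q()"
```

```text
tau_z 0.732 q6 1.265 F [-2.9  2.1  5. ] ee [585.7 -73.6 104.9]
```

About 43 N. Release and rise.

>>> {"fn": "move_arm", "kwargs": {"motion": [{"x":0,"y":0,"z":0,"twist":0,"fingers":-0.3},{"x":0,"y":0,"z":0,"twist":0,"fingers":-0.3},{"x":0,"y":0,"z":0,"twist":0,"fingers":-0.3},{"x":0,"y":0,"z":-0.03,"twist":0,"fingers":-0.3},{"x":0,"y":0,"z":-0.08,"twist":0,"fingers":-0.3}]}}

```text
t: 31.38
ee_pos: [584.8, -73.7, 168.0]
tcp_rot: [-0.0, 0.999, 0.032, -0.002]
force: [0.1, 0.6, 0.4]
width: 0.65
grip_force: 0.0
```

>>> {"fn": "move_arm", "kwargs": {"motion": [{"x":0,"y":0,"z":-0.06,"twist":0,"fingers":-0.3},{"x":0,"y":0,"z":-0.12,"twist":0,"fingers":-0.3},{"x":0,"y":0,"z":-0.12,"twist":0,"fingers":-0.3},{"x":0,"y":0,"z":-0.12,"twist":0,"fingers":-0.3}]}}

```text
t: 31.88
ee_pos: [585.5, -73.9, 264.3]
tcp_rot: [-0.0, 0.999, 0.032, -0.0]
force: [-0.9, 0.0, -0.2]
width: 0.648
grip_force: 0.0
```

```bash
python3 -c "
from h import *
q()
w=grab('wrist','w6.png');b=grab('scene','s6.png')
hsv=cv2.cvtColor(b['image'],cv2.COLOR_RGB2HSV)
m=cv2.inRange(hsv,(0,150,60),(8,255,255))|cv2.inRange(hsv,(172,150,60),(180,255,255))
n,l,S,C=cv2.connectedComponentsWithStats(m)
# handle expected: crank x = opposite tool y side
s=ctrl.observe();Y=rot(s)[:,1]
for sg in(1,-1):
  P=np.array([586,-74,0])+sg*70*Y; print(sg,'handle top/mid expected',np.round(proj(b,[P[0],P[1],101]),1))
print([(C[i].round(1).tolist(),int(S[i,4])) for i in range(1,n) if S[i,4]>30])"
```

```text
tau_z 0.028 q6 1.265 F [-0.9  0.  -0.2] ee [585.5 -73.9 264.3]
1 handle top/mid expected [213.7 235.1]
-1 handle top/mid expected [277.8 252.7]
[([237.5, 192.6], 89), ([159.8, 234.4], 140), ([279.0, 252.2], 141)]
```

The handle's red blob at (279.0, 252.2) is within about 1 px of where a fully home crank puts it (277.8, 252.7), so the crank stayed down when I lifted off. Handing in.

```bash
python3 -c "
from h import *
print(ctrl.close_job())"
```

```text
the job is handed in; nothing more can be done
None
```

I fitted the crank fully home on the shaft and wound it until the jaw held the sample against the fence at about 43 N, estimated from wrist torque; I then let go, left the crank on, and handed the job in at about 32 s (no verdict was returned).

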